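# Push a stuck insert up out of its stand from below

## Task

Swing the cover of the four-legged insert stand up until it stands steep, and let go of it for a couple of seconds to see that its friction hinge holds it. Then take the U-shaped push-out tool and with its pin poke the steel insert up from below through the access hole until the spring catches hold it raised and level in its pocket; do not touch the insert with the gripper. Leave the cover open, set the tool down upright on the bench with its pin and post both out from under the stand, and do not shift the other things.

Things in the scene. Friction and masses are not known exactly. Their poses are not given: they have to be found in the camera images.
- stand: aluminium stand fixed on the bench mat: deck 110 (x) x 128 (y) mm, underside at z = 60, top at z = 94 mm, on four 13 mm legs at x = +-48, y = +-57 mm; open on all sides between the legs. Origin: its centre on the mat. -x is its front, -y the side with the hinge. In the deck a 67 x 83 mm pocket, 28 mm deep, its floor 66 mm above the mat
- mat_top (a point): a point on top of the flat grey bench mat, 4 mm thick, on which everything stands (x 0.385 to 0.73, y -0.115 to 0.275 m, and a front strip to y = -0.40 m). Equipment 0.38 m tall stands behind x = 0.70 m, a microscope to the right of y = -0.10 m beyond x = 0.47 m. All heights given here count from its top, world z = 4 mm
- catches (a point): centre of the pocket at the height of the tops of its four steel spring catches (82 mm above the mat), one in the middle of each pocket wall. They rub on the insert's sides, and snap in 5 mm under it once its underside has been raised above them (16 mm of lift); then they hold it up
- access_hole (a point): centre of the 36 mm round hole through the pocket floor (6 mm thick, z = 60 to 66 mm), at the deck's underside; axes as the stand
- insert: steel block insert with a dark round glass window on its top, 64 (x) x 80 (y) x 28 mm, 0.2 to 0.33 kg, lying in the stand's pocket with 1.5 mm clearance all round, flush with the deck; origin at the centre of its underside (66 mm above the mat when down, 82 mm when on the catches). About 7 N pushes it up; above 28 mm of lift it leaves the pocket
- cover (a joint): angle of the stand's cover, rad: 0 shut (it lies 2 mm above the deck), grows as its free edge (+y side) rises, stop at 1.75. A stiff friction hinge along the stand's x at its -y edge holds it at any angle; about 4 N at the handle lifts it. The cover is a grey frame with a clear window, 100 (x) x 122 (y) x 8 mm, and starts shut or slightly ajar
- cover_hinge (a point): point on the hinge axis, middle of its length (stand y = -67, z = 100 mm); axes as the stand; the hinge axis is x
- cover_handle (a point): grip point of the cover's black upright handle, 20 (x) x 14 (y) mm, 42 mm tall, near the cover's free edge; the point is 12 mm below the handle's top and 30 mm above the cover's upper face; 109 mm to the +y side of and 34 mm above the hinge axis when shut; axes turn with the cover
- push_tool: U-shaped push-out tool standing upright on its flat steel foot, 126 (x) x 32 (y) x 10 mm, 0.3 kg. Origin: centre of the foot's underside. At x = -48 mm rises a black square grip post, 20 x 20 mm, top at z = 150 mm; at x = +48 mm rises a round steel pin of 14 mm, top at z = 50 mm. The foot with its pin passes under the stand's deck; the grip post stays outside
- tool_grip (a point): point on the axis of the tool's grip post, 130 mm above the foot's underside; axes as the tool
- tool_tip (a point): centre of the top of the tool's pin, 50 mm above the foot's underside; axes as the tool
- blower: black rubber bulb blower with a red nozzle standing upright, 60 mm across, 105 mm tall; a bystander in one of the two approaches to the stand; origin under its centre
- jar: white and black screw jar, 42 mm across, 58 mm tall; bystander; origin under its centre
- coverslips: light blue card box, 32 x 32 x 25 mm; bystander; origin under its centre
- cleaner: pale blue spray bottle, 35 mm across, 108 mm tall; bystander; origin under its centre
- slide_box: grey flat slide box, 87 x 92 x 32 mm; bystander; origin under its centre
- filter: small black cube with a round lens port, 30 x 34 x 31 mm; bystander; origin under its centre

How it is judged:
By the outcome, as a careful person would: the job done as asked, in the order asked, and still so for the second after the job is handed in, with the robot touching nothing.
It also fails if it takes over 53 s, if anything falls off the work surface, if the arm or the gripper's body presses on something with over 40 N, if the wrist force passes 120 N, or if a joint passes its speed limit or range.

## Robot

A 7-joint arm with a two-finger parallel gripper is mounted at the origin on a cart in front of the work surface, level with it; the furniture and walls round the work are solid. World frame = base frame: x ahead of the robot, y to its left, z up, the work surface at z = 0. Lengths are in m, angles in rad, forces in N, time in s.
With the tool pointing down it reaches from about 0.4 to 0.85 m from the base axis. Payload 4.5 kg.
Tool frame: the origin (TCP) lies between the finger pads; the fingertips stand 11 mm ahead of it and the grasp point (between the pads) lies 8 mm behind it (r.nose_length is the distance from the TCP to the fingertips, in m); z points along the fingers, y is the line along which they close (so a half turn about z gives the same grasp; the last joint's range is limited). The gripper opens to 88 mm and grips with 3 to 60 N. Pads are 18 mm wide; open, the fingers measure 123 mm over their backs; the gripper's body (75 mm by 187 mm) begins 45 mm behind the grasp point.
Start: joints at [-1.076, 0.689, -0.195, 1.565, 0.157, 0.902, -0.215], TCP at [0.278, 0.56, 0.25] pointing down, gripper open.
Joint ranges: [-3.01, 3.01], [-0.46, 2.08], [-1.47, 1.51], [0.13, 2.56], [-1, 4.14], [0.04, 2.09], [-2.66, 2.66]. Speed limits (rad/s): [2.57, 2.57, 3.14, 3.14, 3.14, 3.14, 3.14].

## Interface

Orientations are given as a unit quaternion [x, y, z, w].
In Python, from plant import get_state, snapshot, camera_model, r gives the robot as it stands.
- The arm moves only by the shell command python3 -m inch 'ROWS' [FORCE]. ROWS is text: rows parted by semicolons, each of 7 numbers parted by spaces: the opening, from -1 (shut) to 1 (fully open), then the shift along the tool's x, y, z in m, then the turn, a rotation vector about the tool's x, y, z in rad. A call has 1 to 20 rows; each row shifts and turns the commanded pose from where the row before left it, along the tool's axes as they then stand; what a row does not reach is not made up. A row lasts 1/12 s, in which the tool goes at most 41.7 mm and 7.16 degrees, less where a joint would pass 70% of its speed; a pose out of reach is approached as far as the arm can. A call is refused whole if a number of a shift passes 0.0417 or a number of a turn 0.125, either way. A call with a gripper value outside its range is refused whole. The fingers move at their own pace and stop on an object; FORCE is the grip in N (left out, the last holds). Time passes only in rows, so rows that do not move let the fingers close. It gives the time, the measured TCP pose, the force, the opening and the grip force at its end, in the units of the state.
- get_state(): the state, without advancing time (a new reading comes with each control period).
- snapshot(name): name is "scene" or "top" or "wrist"; returns (picture, depth): 400x640x3 uint8, red, green, blue; 400x640 float32, m along the optical axis (not along the pixel's ray), 0 where there is no reading.
- camera_model(name): a dict with "intrinsics" (3x3 intrinsics, pixels), "view" (4x4, takes a point from world to camera coordinates). Camera axes: x right, y down, z forward; pixel columns grow to the right and rows downward; lengths in m; the calibration is good to about 2 mm. A picture is of the moment at which its call begins: read the wrist's pose just before it. camera_model takes no time and is no camera call; for the wrist camera it gives the pose at the moment of the call.
- r.finish_job(): hands the job in; it is judged then, once.
The state is a dict: "clock": time; "q": joint angles; "qd": joint speeds; "joint_torque": joint torques, N m; "tool_pos": TCP position; "eef_rot": TCP orientation; "contact_force": force on the tool from outside, world axes, zero at the start; "moment": the same for the moment, N m; "opening": opening from 0.0 (shut) to 1.0 (fully open); "finger_force": force on a finger pad.
Only numpy, scipy, OpenCV 4.12 (cv2) and the standard library are available. Lean on these libraries where they do the work, as an engineer would, in place of code of your own. Each camera call takes 0.05 s, during which the arm holds its last target. There are 200 camera calls.

## Working session

There is one attempt and no reset: what is moved stays moved. The work goes in short steps, Python scripts to look and compute and a shell command to move; the robot and the scene stay as the last step left them, time stands still between calls to the robot, and variables do not carry over. Pictures are saved under pics/ and viewed, at most 10 in all, crops included, and the job is handed in when it is done.

```bash
ls; mkdir -p pics
python3 - <<'E'
from plant import *
import cv2,numpy as np
s=get_state();print({k:np.round(v,3) for k,v in s.items()})
for n in("top","scene"):
    p,d=snapshot(n);cv2.imwrite(f"pics/{n}0.png",p[:,:,::-1]);np.save(f"pics/{n}0.npy",d)
    c=camera_model(n);print(n,np.round(c["intrinsics"],1).tolist(),np.round(c["view"],3).tolist())
E
```

```text
pics
{'clock': np.float64(0.0), 'q': array([-1.076,  0.69 , -0.194,  1.566,  0.157,  0.902, -0.215]), 'qd': array([-0.   , -0.003, -0.001, -0.   , -0.   , -0.001, -0.001]), 'joint_torque': array([ 1.0000e-03, -5.2756e+01, -1.2670e+00, -1.5343e+01, -5.3000e-02,
        7.0000e-03,  0.0000e+00]), 'tool_pos': array([0.278, 0.559, 0.249]), 'eef_rot': array([ 0.228,  0.974, -0.001, -0.   ]), 'contact_force': array([ 0.053, -0.091,  0.634]), 'moment': array([ 0.031, -0.029,  0.003]), 'finger_force': np.float64(0.0), 'opening': np.float64(0.997)}
top [[442.7, 0.0, 317.4], [0.0, 442.7, 196.2], [0.0, 0.0, 1.0]] [[0.004, -1.0, 0.001, -0.051], [-0.998, -0.005, -0.069, 0.527], [0.069, -0.001, -0.998, 1.297], [0.0, 0.0, 0.0, 1.0]]
scene [[430.3, 0.0, 317.3], [0.0, 430.3, 194.2], [0.0, 0.0, 1.0]] [[-0.996, -0.091, -0.019, 0.518], [-0.032, 0.531, -0.847, 0.128], [0.087, -0.843, -0.531, 1.074], [0.0, 0.0, 0.0, 1.0]]
```

View pics/top0.png

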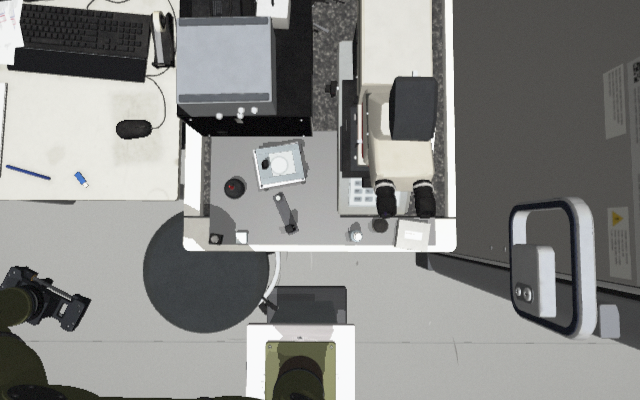

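View pics/scene0.png

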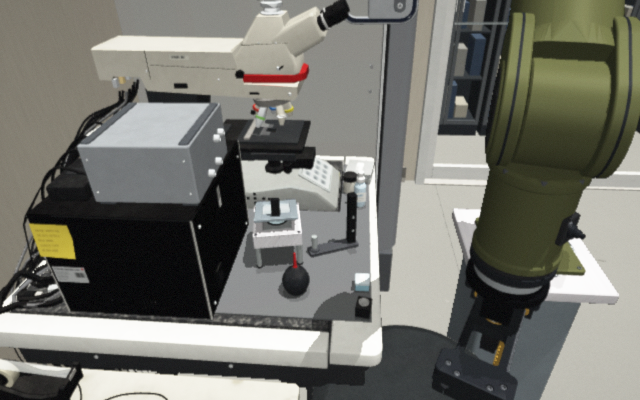

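The top view shows the stand at about (280,165) with its handle at (265,163). The tool lies in front of it, with its pin at (278,198) and its post at (292,229). The blower is at (234,187), on the +y side. Next I'll measure these from depth.

```bash
cat > h.py <<'E'
from plant import *
import cv2,numpy as np
from scipy.spatial.transform import Rotation as R
def cloud(d,c):
    K=c["intrinsics"];v,u=np.mgrid[:d.shape[0],:d.shape[1]]
    P=np.stack([(u-K[0][2])/K[0][0]*d,(v-K[1][2])/K[1][1]*d,d],-1)
    T=np.linalg.inv(c["view"]);W=P@T[:3,:3].T+T[:3,3];W[d==0]=np.nan
    return W
def rect(W,lo,hi,x=(.3,.75),y=(-.2,.3)):
    m=(W[...,2]>lo)&(W[...,2]<hi)&(W[...,0]>x[0])&(W[...,0]<x[1])&(W[...,1]>y[0])&(W[...,1]<y[1])
    return W[m]
E
python3 - <<'E'
from h import *
c=camera_model("top");d=np.load("pics/top0.npy");W=cloud(d,c)
p=cv2.imread("pics/top0.png")
cv2.imwrite("pics/crop0.png",cv2.resize(p[125:255,190:330],None,fx=5.5,fy=4.6*5.5/4.6*0.8,interpolation=cv2.INTER_CUBIC))
np.set_printoptions(precision=3,suppress=True)
for n,(u,v) in dict(handle=(265,163),pin=(278,197),post=(291,229),blow=(234,187),mat=(230,220),win=(290,175)).items(): print(n,W[v,u])
box=lambda P:cv2.minAreaRect((P[:,:2]*1000).astype(np.float32))
print("deck/cover",box(rect(W,.09,.125,(.46,.68),(-.05,.19))))
for n,lo,hi,x,y in [("post",.13,.17,(.38,.6),(-.05,.15)),("handle",.13,.2,(.5,.7),(0,.2)),("pin",.045,.065,(.4,.55),(0,.13)),("foot",.008,.02,(.38,.53),(0,.12)),("blow",.03,.13,(.45,.6),(.14,.28))]:
    P=rect(W,lo,hi,x,y);print(n,len(P),P.mean(0),P[:,2].max(),box(P))
E
```

```text
handle [0.603 0.09  0.177]
pin [0.522 0.066 0.051]
post [0.43  0.021 0.153]
blow [0.549 0.19  0.071]
mat [0.456 0.212 0.008]
win [0.578 0.027 0.122]
deck/cover ((609.2635498046875, 56.73358154296875), (110.24666595458984, 135.49986267089844), 11.041619300842285)
post 255 [0.543 0.078 0.139] 0.1696440235318375 ((511.1358337402344, 66.3108901977539), (196.37200927734375, 42.38785934448242), 21.495471954345703)
handle 411 [0.601 0.097 0.139] 0.17976812130306907 ((601.6598510742188, 92.49523162841797), (99.57115936279297, 47.31399917602539), 8.672428131103516)
pin 26 [0.515 0.066 0.054] 0.06121613840974116 ((492.66741943359375, 51.567047119140625), (148.32138061523438, 22.612930297851562), 37.56311798095703)
foot 448 [0.472 0.051 0.013] 0.019857900891051772 ((456.40496826171875, 59.910213470458984), (142.8118896484375, 119.44396209716797), 0.279506653547287)
blow 330 [0.546 0.192 0.058] 0.11226597267115257 ((547.2506103515625, 193.99105834960938), (55.97767639160156, 56.934043884277344), 45.53440856933594)
```

View pics/crop0.png

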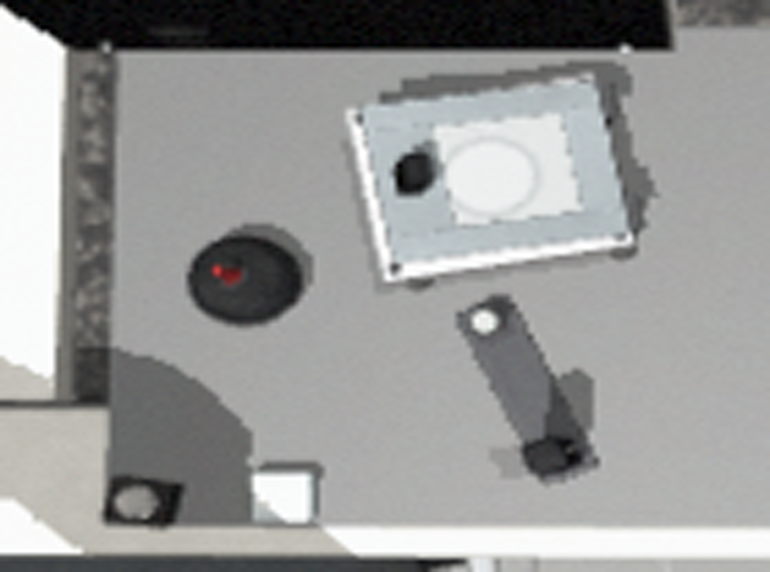

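The crop shows the stand turned about +10°, and its cover looks a little ajar. The tool points at about 27°, and the blower blocks only the +y approach, so the front is free.

```bash
cat >> h.py <<'E'
from scipy.linalg import logm,expm
np.set_printoptions(precision=4,suppress=True)
def tf(p,q):
    T=np.eye(4);T[:3,:3]=q.as_matrix() if hasattr(q,'as_matrix') else R.from_quat(q).as_matrix();T[:3,3]=p;return T
def down(yaw,tilt=0):  # tool y at world angle yaw (deg), pointing down
    y=np.array([np.cos(np.radians(yaw)),np.sin(np.radians(yaw)),0]);z=np.array([0,0,-1.])
    return R.from_matrix(np.stack([np.cross(y,z),y,z],1))*R.from_rotvec([0,0,0])
def now():
    s=get_state();return tf(s["tool_pos"],s["eef_rot"])
def rows(p,q,N,T0=None):
    T0=now() if T0 is None else T0
    D=expm(np.real(logm(np.linalg.inv(T0)@tf(p,q)))/N)
    print(N,"x",D[:3,3],R.from_matrix(D[:3,:3]).as_rotvec());return tf(p,q)
E
python3 - <<'E'
from h import *
T=now();C=np.linalg.inv(camera_model("wrist")["view"]);print(np.linalg.inv(T)@C)
print(camera_model("wrist")["intrinsics"])
rows([.49,.12,.33],down(100),14)
E
```

```text
[[-0.0003 -0.9604 -0.2788  0.0712]
 [ 1.     -0.0004  0.0002  0.0007]
 [-0.0003 -0.2788  0.9604 -0.1343]
 [ 0.      0.      0.      1.    ]]
[[275.8843   0.     323.5664]
 [  0.     275.8843 200.1196]
 [  0.       0.       1.    ]]
14 x [-0.0205 -0.0289 -0.0058] [-0.0001 -0.     -0.0454]
```

```bash
python3 -m inch '1 -.0205 -.0289 -.0058 0 0 -.0454;1 -.0205 -.0289 -.0058 0 0 -.0454;1 -.0205 -.0289 -.0058 0 0 -.0454;1 -.0205 -.0289 -.0058 0 0 -.0454;1 -.0205 -.0289 -.0058 0 0 -.0454;1 -.0205 -.0289 -.0058 0 0 -.0454;1 -.0205 -.0289 -.0058 0 0 -.0454;1 -.0205 -.0289 -.0058 0 0 -.0454;1 -.0205 -.0289 -.0058 0 0 -.0454;1 -.0205 -.0289 -.0058 0 0 -.0454;1 -.0205 -.0289 -.0058 0 0 -.0454;1 -.0205 -.0289 -.0058 0 0 -.0454;1 -.0205 -.0289 -.0058 0 0 -.0454;1 -.0205 -.0289 -.0058 0 0 -.0454;1 0 0 0 0 0 0;1 0 0 0 0 0 0'
python3 - <<'E'
from h import *
c=camera_model("wrist");p,d=snapshot("wrist");cv2.imwrite("pics/w1.png",p[:,:,::-1]);np.savez("pics/w1.npz",d=d,K=c["intrinsics"],V=c["view"])
E
```

```text
clock: 1.43
tool_pos: [0.4916, 0.1187, 0.3306]
eef_rot: [-0.085, 0.996, -0.0, -0.0]
contact_force: [-0.7, 0.3, -0.2]
opening: 1.001
finger_force: 0.0
```

View pics/w1.png

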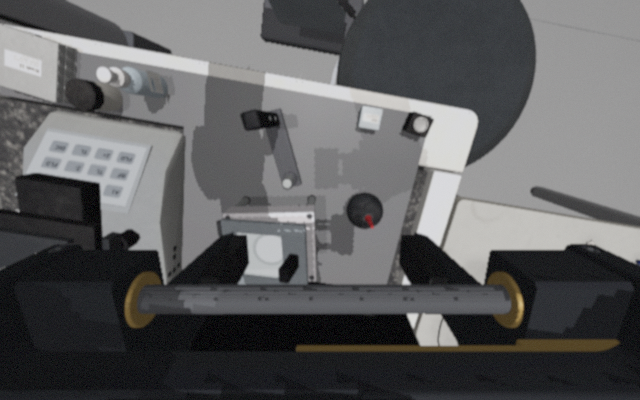

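The wrist view is turned so that up points toward the robot. The post is at (260,119), the pin at (288,183), the deck's front edge runs from (222,214) to (314,212), and the handle is at (290,266). I'll extract the geometry from this picture.

Run:
```python
from h import *
z=np.load("pics/w1.npz");W=cloud(z["d"],dict(intrinsics=z["K"],view=z["V"]))
box=lambda P:cv2.minAreaRect((P[:,:2]*1000).astype(np.float32))
def roi(u0,u1,v0,v1,lo,hi):
    P=W[v0:v1,u0:u1].reshape(-1,3);return P[(P[:,2]>lo)&(P[:,2]<hi)]
print("mat",np.nanmedian(W[130:180,210:240,2]))
P=roi(215,320,200,260,.088,.105);print("deck",len(P),P.mean(0),P.min(0),P.max(0),box(P),cv2.boxPoints(box(P)))
# front edge line: for each column the first row at deck height
E=[]
for u in range(225,315):
    v=np.where((W[195:235,u,2]>.088)&(W[195:235,u,2]<.105))[0]
    if len(v):E.append(W[195+v[0],u])
E=np.array(E);f=np.polyfit(E[:,1],E[:,0],1);print("edge yaw",np.degrees(np.arctan(-f[0])),E[:,1].min(),E[:,1].max(),"x at ends",np.polyval(f,[E[:,1].min(),E[:,1].max()]))
P=roi(235,285,100,135,.145,.16);print("post top",len(P),P.mean(0),box(P))
P=roi(275,300,170,192,.046,.062);print("pin",len(P),P.mean(0),box(P))
P=roi(262,305,100,192,.009,.02);print("foot",len(P),P.mean(0),box(P))
P=roi(278,300,250,286,.13,.2);t=P[P[:,2]>P[:,2].max()-.008];print("handle",len(P),P[:,2].max(),t.mean(0),box(t))
P=roi(340,390,180,230,.03,.12);print("blow",box(P))
P=roi(222,310,215,290,.1,.14);print("cover plane",np.linalg.lstsq(np.c_[P[:,:2],np.ones(len(P))],P[:,2],rcond=None)[0],len(P))
```

```text
mat 0.0034891658082574217
deck 1262 [0.5695 0.0725 0.0968] [ 0.5462 -0.0179  0.088 ] [0.6218 0.1281 0.1045] ((596.4791259765625, 54.277870178222656), (77.3193359375, 135.4825439453125), 10.807723045349121) [[545.8028 113.5683]
 [571.2076 -19.511 ]
 [647.1555  -5.0126]
 [621.7507 128.0668]]
edge yaw 10.120173966523 -0.011226916519492453 0.11821822263535718 x at ends [0.5699 0.5468]
post top 362 [0.435  0.0293 0.1526] ((435.2404479980469, 28.3145751953125), (19.98567771911621, 20.287202835083008), 23.4481258392334)
pin 69 [0.5223 0.0673 0.053 ] ((522.4951171875, 67.44537353515625), (11.923715591430664, 12.160192489624023), 9.133143424987793)
foot 1216 [0.4806 0.05   0.0136] ((479.3482666015625, 47.49163055419922), (125.7845230102539, 32.398223876953125), 23.648757934570312)
handle 633 0.17586491581839442 [0.6046 0.0903 0.1728] ((606.1185302734375, 90.02457427978516), (20.205183029174805, 14.246386528015137), 7.99397611618042)
blow ((549.7601928710938, 195.62078857421875), (55.665287017822266, 57.886749267578125), 10.972270965576172)
cover plane [-0.0495  0.2432  0.1381] 3753
```

```bash
cat >> h.py <<'E'
C=np.array([.6125,.063,0]);YS=10.2;RS=R.from_euler('z',YS,degrees=True)
def S(x,y,z): return C+RS.apply([x,y,0])+[0,0,z+.0]
E
python3 - <<'E'
from h import *
q=down(100.2)*R.from_rotvec([np.pi/6,0,0])
a=rows(S(0,.12,.22),q,7)
b=rows(S(0,.0972,.156),q,3,a)
c=rows(S(0,.072+.004,.124-.002),q,2,b)
zt=np.array([-.5,-.866]);yt=np.array([.866,-.5])
E=lambda f:.125*np.array([np.cos(f),np.sin(f)])
f=np.linspace(.211,1.5,17)
for i in range(16):
    d=E(f[i+1])-E(f[i]);print(np.round([d@yt,d@zt],4),end=" ")
E
```

```text
7 x [-0.0157  0.0095  0.0142] [ 0.0749 -0.0003 -0.0007]
3 x [-0.      0.0041  0.0223] [ 0.  0. -0.]
2 x [ 0.     -0.0007  0.02  ] [ 0.  0. -0.]
[-0.007  -0.0072] [-0.0076 -0.0066] [-0.0081 -0.006 ] [-0.0086 -0.0053] [-0.009  -0.0046] [-0.0093 -0.0039] [-0.0096 -0.0031] [-0.0098 -0.0023] [-0.01   -0.0015] [-0.01   -0.0007] [-0.0101  0.0001] [-0.01    0.0009] [-0.0099  0.0017] [-0.0098  0.0025] [-0.0095  0.0033] [-0.0092  0.004 ]
```

```bash
python3 -m inch '-1 -.0157 .0095 .0142 .0749 0 0;-1 -.0157 .0095 .0142 .0749 0 0;-1 -.0157 .0095 .0142 .0749 0 0;-1 -.0157 .0095 .0142 .0749 0 0;-1 -.0157 .0095 .0142 .0749 0 0;-1 -.0157 .0095 .0142 .0749 0 0;-1 -.0157 .0095 .0142 .0749 0 0;-1 0 .0041 .0223 0 0 0;-1 0 .0041 .0223 0 0 0;-1 0 .0041 .0223 0 0 0;-1 0 0 .0 0 0 0;-1 0 0 .0 0 0 0;-1 0 0 .0 0 0 0'
python3 - <<'E'
from h import *
print(get_state()["contact_force"],get_state()["opening"])
q=down(100.2)*R.from_rotvec([np.pi/6,0,0]);rows(S(0,.072+.004,.124-.002),q,2)
p,d=snapshot("scene");cv2.imwrite("pics/s1.png",cv2.resize(p[100:330,200:520],None,fx=2.4,fy=2.4)[:,:,::-1])
E
```

```text
clock: 2.57
tool_pos: [0.5953, 0.161, 0.1573]
eef_rot: [-0.085, 0.962, -0.257, 0.023]
contact_force: [0.2, 0.4, 0.2]
opening: 0.042
finger_force: 0.0
[0.2125 0.4484 0.1929] 0.04189608465603338
2 x [ 0.0002 -0.0014  0.0211] [ 0.0005  0.0001 -0.0008]
```

View pics/s1.png

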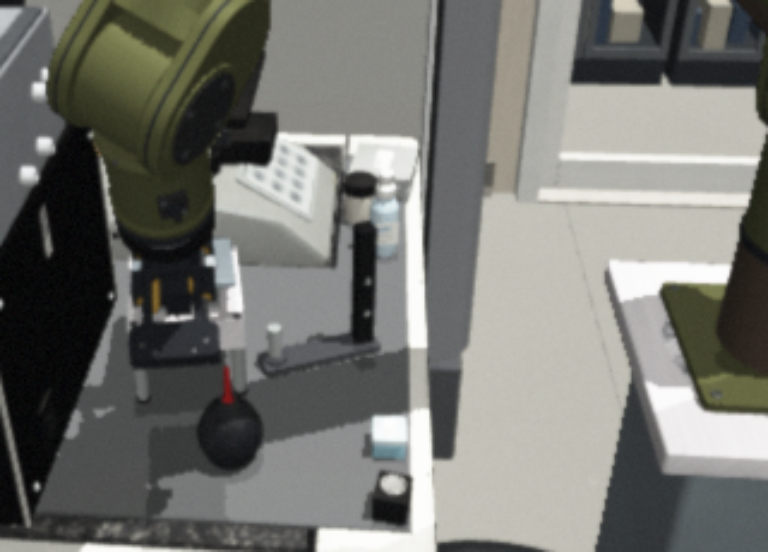

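The gripper is tilted over the +y side of the stand at about (190,330), clear of both the blower and the equipment. I'll insert the fingertips under the edge and check the force.

```bash
python3 -m inch '-1 0 -.0007 .0105 0 0 0;-1 0 -.0007 .0105 0 0 0;-1 0 0 .0105 0 0 0;-1 0 0 .0105 0 0 0;-1 0 0 0 0 0 0' && python3 -m inch '-1 0 -.007 -.0036 0 0 0;-1 0 -.0072 -.007 0 0 0;-1 0 -.0076 -.0066 0 0 0;-1 0 -.0081 -.006 0 0 0;-1 0 -.0086 -.0053 0 0 0;-1 0 0 0 0 0 0'
python3 - <<'E'
from h import *
s=get_state();print(s["contact_force"],RS.inv().apply(s["tool_pos"]-C))
p,d=snapshot("top");c=camera_model("top");W=cloud(d,c);P=rect(W,.1,.25,(.54,.66),(-.02,.15))
cv2.imwrite("pics/t1.png",cv2.resize(p[125:255,190:330],None,fx=4,fy=4)[:,:,::-1])
E
```

```text
clock: 3.03
tool_pos: [0.5984, 0.1343, 0.1187]
eef_rot: [-0.084, 0.962, -0.26, 0.021]
contact_force: [-0.4, -0.2, -0.6]
opening: 0.003
finger_force: 0.0
clock: 3.53
tool_pos: [0.6041, 0.1171, 0.1677]
eef_rot: [-0.083, 0.962, -0.258, 0.024]
contact_force: [1.1, -0.1, 0.1]
opening: 0.004
finger_force: 0.0
[ 1.0882 -0.0849  0.1359] [0.0014 0.0547 0.1677]
```

View pics/t1.png

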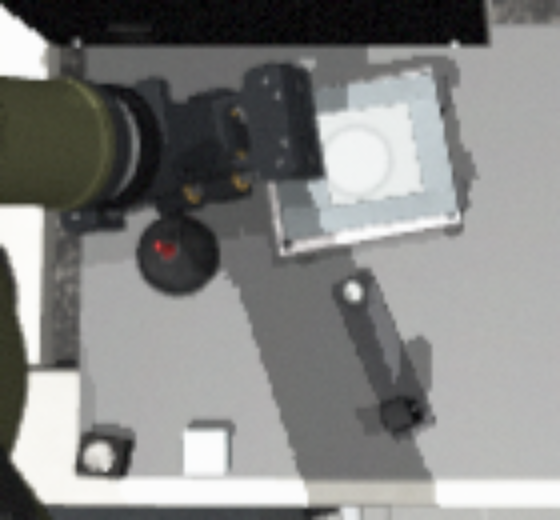

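The view is mostly hidden by the hand, which covers (240-320, 60-180). I'll fit the cover's plane from depth.

```bash
cat >> h.py <<'E'
def cover(n="top"):
    c=camera_model(n);p,d=snapshot(n);W=cloud(d,c);L=RS.inv().apply((W-C).reshape(-1,3))
    L=L[~np.isnan(L[:,0])];
    for lo,hi in((-.06,-.04),(-.04,-.02),(-.02,0),(0,.02),(.02,.04),(.04,.06)):
        m=(abs(L[:,0]+.03)<.016)&(L[:,1]>lo)&(L[:,1]<hi)&(L[:,2]>.08)&(L[:,2]<.27);print((lo,hi),m.sum(),np.percentile(L[m,2],[10,50,90]) if m.sum() else "")
E
python3 -c "
from h import *
cover()"
```

```text
(-0.06, -0.04) 83 [0.1092 0.1126 0.1151]
(-0.04, -0.02) 83 [0.1129 0.1157 0.1205]
(-0.02, 0) 84 [0.117  0.1208 0.1242]
(0, 0.02) 116 [0.1221 0.1265 0.2626]
(0.02, 0.04) 78 [0.1282 0.1322 0.1364]
(0.04, 0.06) 84 [0.0982 0.1358 0.2479]
```

The cover has not moved. The fingertips are thinner than I assumed and passed outside the edge, so I'll back out and insert deeper.

```bash
python3 -m inch '-1 0 .013 -.0075 0 0 0;-1 0 .013 -.0075 0 0 0;-1 0 0 .0134 0 0 0;-1 0 0 .0134 0 0 0;-1 0 0 .0134 0 0 0;-1 0 0 .0134 0 0 0;-1 0 0 0 0 0 0;-1 0 0 0 0 0 0' && python3 -m inch '-1 0 -.0035 -.0036 0 0 0;-1 0 -.0035 -.0036 0 0 0;-1 0 -.0036 -.0036 0 0 0;-1 0 -.0036 -.0036 0 0 0;-1 0 -.0036 -.0033 0 0 0;-1 0 0 0 0 0 0'
python3 - <<'E'
from h import *
s=get_state();print(s["contact_force"],RS.inv().apply(s["tool_pos"]-C));cover()
E
```

```text
clock: 4.3
tool_pos: [0.6013, 0.1239, 0.1168]
eef_rot: [-0.086, 0.962, -0.257, 0.022]
contact_force: [-0.8, 2.2, -3.8]
opening: 0.006
finger_force: 1.7
clock: 4.8
tool_pos: [0.6035, 0.1143, 0.1441]
eef_rot: [-0.083, 0.962, -0.258, 0.023]
contact_force: [-1.1, 1.0, -0.4]
opening: 0.004
finger_force: 0.7
[-1.1415  0.9866 -0.3658] [0.0003 0.052  0.1441]
(-0.06, -0.04) 83 [0.1128 0.1173 0.1218]
(-0.04, -0.02) 84 [0.1216 0.127  0.1332]
(-0.02, 0) 86 [0.1329 0.1378 0.1442]
(0, 0.02) 141 [0.1453 0.1552 0.2634]
(0.02, 0.04) 120 [0.1575 0.1676 0.2678]
(0.04, 0.06) 121 [0.0963 0.2137 0.2604]
```

The cover is now lifting, at about 0.56 rad. I'll continue along the arc.

```bash
python3 -m inch '-1 0 -.009 -.0046 0 0 0;-1 0 -.0093 -.0039 0 0 0;-1 0 -.0096 -.0031 0 0 0;-1 0 -.0098 -.0023 0 0 0;-1 0 -.01 -.0015 0 0 0;-1 0 -.01 -.0007 0 0 0;-1 0 -.01 0 0 0 0;-1 0 0 0 0 0 0'
python3 - <<'E'
from h import *
s=get_state();print(s["contact_force"],RS.inv().apply(s["tool_pos"]-C));cover()
p,d=snapshot("scene");cv2.imwrite("pics/s2.png",cv2.resize(p[100:330,200:420],None,fx=2.6,fy=2.6)[:,:,::-1])
E
```

```text
clock: 5.52
tool_pos: [0.6133, 0.0621, 0.1925]
eef_rot: [-0.082, 0.962, -0.259, 0.024]
contact_force: [0.1, -0.2, 0.1]
opening: 0.006
finger_force: 0.0
[ 0.0996 -0.1667  0.0896] [ 0.0006 -0.0011  0.1925]
(-0.06, -0.04) 86 [0.1298 0.1463 0.1615]
(-0.04, -0.02) 83 [0.1679 0.1856 0.2012]
(-0.02, 0) 59 [0.0968 0.2125 0.2179]
(0, 0.02) 104 [0.0943 0.0988 0.2662]
(0.02, 0.04) 119 [0.0952 0.0996 0.2654]
(0.04, 0.06) 120 [0.0963 0.0999 0.2517]
```

View pics/s2.png

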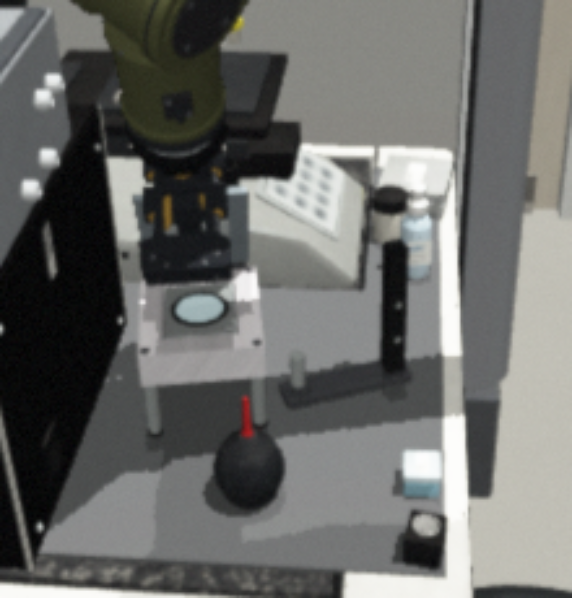

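The cover now stands at about 63°, with the deck and the insert window in view at (200,308). I'll carry on to about 90°.

```bash
python3 -m inch '-1 0 -.01 .0009 0 0 0;-1 0 -.0099 .0017 0 0 0;-1 0 -.0098 .0025 0 0 0;-1 0 -.0095 .0033 0 0 0;-1 0 -.0092 .004 0 0 0;-1 0 -.009 .004 0 0 0;-1 0 0 0 0 0 0'
python3 - <<'E'
from h import *
s=get_state();print(s["contact_force"],RS.inv().apply(s["tool_pos"]-C));cover()
E
```

```text
clock: 6.2
tool_pos: [0.6224, 0.0042, 0.2053]
eef_rot: [-0.082, 0.962, -0.26, 0.022]
contact_force: [0.4, -0.6, 0.8]
opening: 0.004
finger_force: 0.0
[ 0.4189 -0.6035  0.791 ] [-0.0007 -0.0596  0.2053]
(-0.06, -0.04) 77 [0.0951 0.0984 0.1005]
(-0.04, -0.02) 97 [0.0947 0.0988 0.26  ]
(-0.02, 0) 122 [0.0952 0.1    0.2651]
(0, 0.02) 98 [0.0941 0.0982 0.2563]
(0.02, 0.04) 107 [0.0928 0.0979 0.2309]
(0.04, 0.06) 133 [0.0961 0.1038 0.2526]
```

```bash
python3 -m inch '-1 0 .015 -.02 0 0 0;-1 0 .02 -.035 0 0 0'
python3 - <<'E'
from h import *
print(get_state()["q"])
a=rows(S(-.04,.03,.30),down(90),5)
b=rows(np.array([.435,.0285,.23]),down(23.5),11,a)
E
```

```text
clock: 6.42
tool_pos: [0.6104, 0.0588, 0.2337]
eef_rot: [-0.081, 0.962, -0.262, 0.019]
contact_force: [0.2, 0.1, 0.0]
opening: 0.008
finger_force: 0.0
[-0.3676  0.757  -0.1089  1.6277  0.6836  1.0514  0.8488]
5 x [ 0.0078  0.0017 -0.0147] [-0.1061  0.0075  0.0327]
11 x [ 0.0083 -0.0112  0.0064] [0.     0.     0.1055]
```

```bash
python3 -m inch '0 .0078 .0017 -.0147 -.106 .0075 .0327;0 .0078 .0017 -.0147 -.106 .0075 .0327;0 .0078 .0017 -.0147 -.106 .0075 .0327;0 .0078 .0017 -.0147 -.106 .0075 .0327;0 .0078 .0017 -.0147 -.106 .0075 .0327;0 .0083 -.0112 .0064 0 0 .1055;0 .0083 -.0112 .0064 0 0 .1055;0 .0083 -.0112 .0064 0 0 .1055;0 .0083 -.0112 .0064 0 0 .1055;0 .0083 -.0112 .0064 0 0 .1055;0 .0083 -.0112 .0064 0 0 .1055;0 .0083 -.0112 .0064 0 0 .1055;0 .0083 -.0112 .0064 0 0 .1055;0 .0083 -.0112 .0064 0 0 .1055;0 .0083 -.0112 .0064 0 0 .1055;0 .0083 -.0112 .0064 0 0 .1055;0 0 0 0 0 0 0;0 0 0 0 0 0 0'
python3 - <<'E'
from h import *
print(get_state()["q"])
rows(np.array([.435,.0285,.118]),down(23.5),4)
c=camera_model("wrist");p,d=snapshot("wrist");cv2.imwrite("pics/w2.png",p[:,:,::-1])
W=cloud(d,c);P=rect(W,.14,.158,(.40,.47),(0,.06));print(len(P),P.mean(0),cv2.minAreaRect((P[:,:2]*1000).astype(np.float32)))
P=rect(W,.045,.058,(.49,.54),(.045,.09));print(len(P),P.mean(0))
cover()
E
```

```text
clock: 7.92
tool_pos: [0.4361, 0.0327, 0.2295]
eef_rot: [0.543, 0.84, 0.004, -0.0]
contact_force: [0.2, 0.2, -0.3]
opening: 0.499
finger_force: 0.0
[-0.154   0.4871 -0.0332  2.1385  0.0203  0.5114  0.2214]
4 x [-0.0009 -0.0008  0.0279] [ 0.0015 -0.0011  0.0031]
648 [0.4341 0.0297 0.1519] ((434.7193603515625, 28.192726135253906), (19.887121200561523, 19.958377838134766), 23.38218116760254)
129 [0.5216 0.0666 0.0526]
(-0.06, -0.04) 75 [0.0942 0.098  0.1015]
(-0.04, -0.02) 82 [0.0938 0.0975 0.1005]
(-0.02, 0) 80 [0.0949 0.0979 0.1007]
(0, 0.02) 80 [0.0947 0.0979 0.1011]
(0.02, 0.04) 78 [0.0935 0.0972 0.1012]
(0.04, 0.06) 82 [0.0945 0.0972 0.1002]
```

View pics/w2.png

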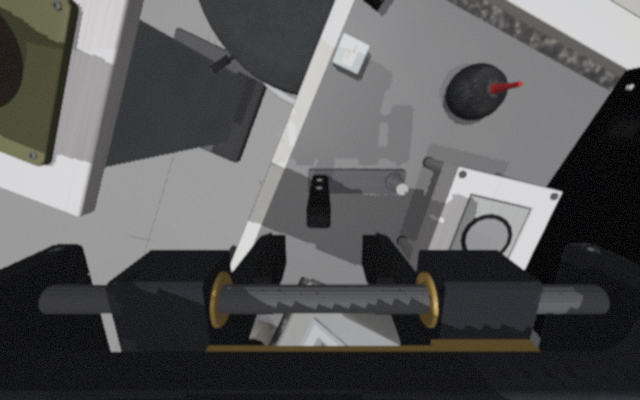

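The post, with its top at (318,182), sits between the fingers. The tool's yaw is confirmed at 23.4°, and the insert's ring shows at (487,235) in the open pocket. I'll descend and grip.

```bash
python3 -m inch '0 -.0009 -.0008 .0279 .0015 0 .003;0 -.0009 -.0008 .0279 0 0 .003;0 -.0009 -.0008 .0279 0 0 .003;0 -.0009 -.0008 .0279 0 0 .003;0 0 0 0 0 0 0;-1 0 0 0 0 0 0;-1 0 0 0 0 0 0;-1 0 0 0 0 0 0;-1 0 0 0 0 0 0;-1 0 0 0 0 0 0' 60
python3 - <<'E'
from h import *
p,d=snapshot("top");W=cloud(d,camera_model("top"));L=RS.inv().apply((W-C).reshape(-1,3))
m=(abs(L[:,0])<.05)&(L[:,1]>-.13)&(L[:,1]<-.04)&(L[:,2]>.12)&(L[:,2]<.25);P=L[m];print(m.sum(),P.min(0),P.max(0),np.median(P,0))
t=P[P[:,2]>.215];print("top edge",t.mean(0),len(t))
T=now();print(T)
E
```

```text
clock: 8.85
tool_pos: [0.4354, 0.029, 0.1194]
eef_rot: [0.549, 0.836, 0.004, 0.0]
contact_force: [-2.1, -0.5, 7.0]
opening: 0.222
finger_force: 60.0
388 [-0.0499 -0.1257  0.1223] [ 0.0465 -0.0663  0.2339] [-0.0032 -0.0806  0.2169]
top edge [-0.0027 -0.0897  0.2232] 234
[[-0.3963  0.9181  0.0047  0.4354]
 [ 0.9181  0.3963  0.0066  0.029 ]
 [ 0.0042  0.0069 -1.      0.1194]
 [ 0.      0.      0.      1.    ]]
```

The cover stays up at about 90° with nothing touching it. Next I'll lift the tool slightly, align it and slide it under.

```bash
python3 - <<'E'
from h import *
T=now();off=np.array([.4347,.0285])-T[:2,3];print(off)
a=rows(S(-.184,0,.1234),down(10.2),5)
b=rows(S(-.096,0,.1234),down(10.2),6,a)
E
python3 -m inch '-1 0 0 -.002 0 0 0;-1 0 0 -.002 0 0 0;-1 0 0 0 0 0 0'
```

```text
[-0.0007 -0.0005]
5 x [ 0.0005 -0.0007 -0.0008] [ 0.0013 -0.001   0.0459]
6 x [0.     0.0147 0.    ] [ 0.  0. -0.]
clock: 9.15
tool_pos: [0.4362, 0.0295, 0.1227]
eef_rot: [0.549, 0.836, 0.005, 0.0]
contact_force: [-0.2, -0.0, -3.1]
opening: 0.22
finger_force: 60.0
```

```bash
python3 -m inch '-1 .0005 -.0007 0 0 0 .0459;-1 .0005 -.0007 0 0 0 .0459;-1 .0005 -.0007 0 0 0 .0459;-1 .0005 -.0007 0 0 0 .0459;-1 .0005 -.0007 0 0 0 .0459;-1 0 0 0 0 0 0'
python3 - <<'E'
from h import *
c=camera_model("wrist");p,d=snapshot("wrist")
W=cloud(d,c);L=RS.inv().apply((W-C).reshape(-1,3));
m=(abs(L[:,0]+.088)<.025)&(abs(L[:,1])<.025)&(L[:,2]>.04)&(L[:,2]<.08);P=L[m];t=P[P[:,2]>.046];print(len(t),t.mean(0),t.max(0),cv2.minAreaRect((t[:,:2]*1000).astype(np.float32)))
m=(abs(L[:,0]+.13)<.03)&(abs(L[:,1])<.03)&(L[:,2]>.006)&(L[:,2]<.03);P=L[m]
print(len(P),np.linalg.lstsq(np.c_[P[:,:2],np.ones(len(P))],P[:,2],rcond=None)[0],P.mean(0))
T=now();print(RS.inv().apply(T[:3,3]-C),get_state()["contact_force"])
rows(S(-.096,0,.1234),down(10.2),6)
E
```

```text
clock: 9.65
tool_pos: [0.4313, 0.0307, 0.1219]
eef_rot: [0.643, 0.766, 0.004, -0.001]
contact_force: [0.1, 1.3, -3.7]
opening: 0.221
finger_force: 60.0
334 [-0.0888  0.0012  0.0544] [-0.0807  0.0071  0.0576] ((-87.72431182861328, 0.3660459518432617), (13.431843757629395, 13.579039573669434), 12.785222053527832)
2300 [ 0.0003 -0.0242  0.0158] [-0.1301  0.0012  0.0158]
[-0.1839  0.0002  0.1219] [-0.3276 -0.1612 -2.4466]
6 x [-0.      0.0147 -0.0002] [ 0.0008 -0.001  -0.0001]
```

The pin is at stand (-88, 1) mm and level, with its top at z ≈ 56 mm against the deck underside at 64 mm. I'll slide it in.

```bash
python3 -m inch '-1 0 .0147 -.0002 0 0 0;-1 0 .0147 0 0 0 0;-1 0 .0147 0 0 0 0;-1 0 .0147 0 0 0 0;-1 0 .0147 0 0 0 0;-1 0 .0145 0 0 0 0;-1 0 0 0 0 0 0;-1 0 0 0 0 0 0'
python3 - <<'E'
from h import *
T=now();print(RS.inv().apply(T[:3,3]-C),get_state()["contact_force"])
E
```

```text
clock: 10.37
tool_pos: [0.5181, 0.0462, 0.1224]
eef_rot: [0.641, 0.767, 0.004, -0.001]
contact_force: [-0.8, -0.5, -3.1]
opening: 0.223
finger_force: 60.0
[-0.0959  0.0002  0.1224] [-0.803  -0.4715 -3.0957]
```

```bash
python3 -m inch '-1 0 0 -.003 0 0 0;-1 0 0 -.003 0 0 0;-1 0 0 -.003 0 0 0;-1 0 0 -.003 0 0 0;-1 0 0 -.002 0 0 0;-1 0 0 -.002 0 0 0;-1 0 0 -.002 0 0 0;-1 0 0 -.002 0 0 0;-1 0 0 -.002 0 0 0;-1 0 0 -.002 0 0 0;-1 0 0 -.002 0 0 0;-1 0 0 0 0 0 0'
cat >> h.py <<'E'
def ins():
    for n in("top","wrist"):
        c=camera_model(n);p,d=snapshot(n);W=cloud(d,c);L=RS.inv().apply((W-C).reshape(-1,3))
        m=(abs(L[:,0])<.029)&(abs(L[:,1])<.036)&(L[:,2]>.085)&(L[:,2]<.14);P=L[m]
        if len(P)>50:
            a=np.linalg.lstsq(np.c_[P[:,:2],np.ones(len(P))],P[:,2],rcond=None)[0];print(n,len(P),"tilt x,y, z",a)
        m=(L[:,0]>-.053)&(L[:,0]<-.04)&(abs(L[:,1])<.05)&(L[:,2]>.085)&(L[:,2]<.14);print("  deck",m.sum(),np.median(L[m,2]) if m.sum() else "")
    s=get_state();print(RS.inv().apply(s["tool_pos"]-C),s["contact_force"],s["moment"],s["opening"])
E
python3 -c "
from h import *
ins()"
```

```text
clock: 11.37
tool_pos: [0.5175, 0.0459, 0.1488]
eef_rot: [0.641, 0.767, 0.004, -0.001]
contact_force: [-1.1, 0.4, -7.7]
opening: 0.224
finger_force: 60.0
top 111 tilt x,y, z [0.0048 0.0243 0.1113]
  deck 24 0.09735563034400273
wrist 6999 tilt x,y, z [-0.0047 -0.0059  0.1113]
  deck 1748 0.09738806150932719
[-0.0964 -0.      0.1488] [-1.6327 -1.456  -5.4808] [-0.1745  0.9703 -0.0094] 0.22482652932933342
```

The insert is up 14 mm and level. About 4.5 mm more will pass the catches.

```bash
python3 -m inch '-1 0 0 -.001 0 0 0;-1 0 0 -.001 0 0 0;-1 0 0 -.001 0 0 0;-1 0 0 -.001 0 0 0;-1 0 0 -.0005 0 0 0;-1 0 0 0 0 0 0;-1 0 0 0 0 0 0;-1 0 0 0 0 0 0'
python3 -c "
from h import *
ins()"
```

```text
clock: 12.13
tool_pos: [0.5186, 0.0458, 0.1534]
eef_rot: [0.642, 0.767, 0.004, -0.0]
contact_force: [-1.9, -0.1, -6.2]
opening: 0.224
finger_force: 60.0
top 111 tilt x,y, z [0.0364 0.0106 0.1151]
  deck 24 0.09726736639220944
wrist 7024 tilt x,y, z [-0.0005 -0.0088  0.1161]
  deck 1732 0.09741144466372773
[-0.0957 -0.0002  0.1532] [ 0.022  -0.5733 -4.4895] [-0.15    0.4584  0.0156] 0.22203480722783553
```

Lift is 18.6 mm and the push force has dropped, so the catches should be in. I'll lower the pin and check.

```bash
python3 -m inch '-1 0 0 .001 0 0 0;-1 0 0 .002 0 0 0;-1 0 0 .003 0 0 0;-1 0 0 .005 0 0 0;-1 0 0 .006 0 0 0;-1 0 0 .006 0 0 0;-1 0 0 .0075 0 0 0;-1 0 0 0 0 0 0;-1 0 0 0 0 0 0;-1 0 0 0 0 0 0'
python3 -c "
from h import *
ins()"
```

```text
clock: 13.07
tool_pos: [0.5182, 0.0461, 0.1225]
eef_rot: [0.641, 0.767, 0.004, -0.001]
contact_force: [-0.5, 1.4, -2.6]
opening: 0.226
finger_force: 60.0
top 160 tilt x,y, z [-0.0343 -0.0058  0.1145]
  deck 22 0.09745184942889128
wrist 8301 tilt x,y, z [-0.0036 -0.02    0.1141]
  deck 1912 0.09740049846643396
[-0.0956  0.0001  0.1228] [-0.0224 -0.3215 -2.2065] [-0.0731  0.1474  0.0296] 0.22070680375013788
```

```bash
cat >> h.py <<'E'
def ins2():
    c=camera_model("wrist");p,d=snapshot("wrist");W=cloud(d,c);L=RS.inv().apply((W-C).reshape(-1,3));z=L[:,2]
    m=(z>.09)&(z<.103)&(abs(L[:,0])<.053)&(abs(L[:,1])<.062)&((abs(L[:,0])>.037)|(abs(L[:,1])>.045));P=L[m]
    a=np.linalg.lstsq(np.c_[P[:,:2],np.ones(len(P))],P[:,2],rcond=None)[0];print("deck",len(P),a,P.min(0),P.max(0))
    for x in(-.025,0,.025):
        for y in(-.034,0,.034):
            k=(abs(L[:,0]-x)<.005)&(abs(L[:,1]-y)<.004)&(z>.1)&(z<.13)
            if k.sum()>5:print((x,y),k.sum(),"lift mm",round(1000*(np.median(z[k])-a@[x,y,1]),2))
    return p
E
python3 - <<'E'
from h import *
p=ins2();cv2.imwrite("pics/w3.png",p[:,:,::-1])
E
```

```text
deck 9663 [ 0.0012 -0.0005  0.0974] [-0.053  -0.062   0.0901] [0.053  0.062  0.1001]
(-0.025, 0) 89 lift mm 16.21
(-0.025, 0.034) 270 lift mm 15.92
(0, 0) 225 lift mm 16.97
(0, 0.034) 268 lift mm 15.82
(0.025, 0) 201 lift mm 16.43
(0.025, 0.034) 266 lift mm 15.85
```

View pics/w3.png

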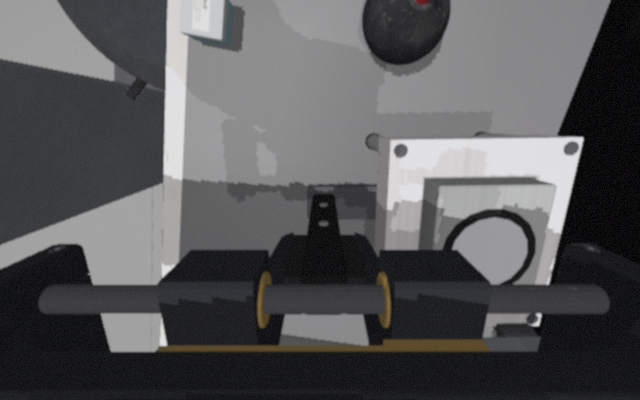

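The insert sits level at 16 mm lift, its ring at (490,245) clearly proud of the deck. I'll withdraw the tool and set it down.

```bash
python3 -m inch '-1 0 -.0147 0 0 0 0;-1 0 -.0147 0 0 0 0;-1 0 -.0147 0 0 0 0;-1 0 -.0147 0 0 0 0;-1 0 -.0147 0 0 0 0;-1 0 -.0147 0 0 0 0;-1 0 -.005 0 0 0 0;-1 0 0 0 0 0 0;-1 0 0 .001 0 0 0;-1 0 0 .001 0 0 0;-1 0 0 .001 0 0 0;-1 0 0 0 0 0 0;-1 0 0 0 0 0 0'
```

```text
clock: 14.3
tool_pos: [0.4281, 0.03, 0.1194]
eef_rot: [0.641, 0.767, 0.005, 0.0]
contact_force: [-0.1, 0.3, 3.2]
opening: 0.222
finger_force: 60.0
```

Contact with the mat shows as +3 N, so I'll release and rise.

```bash
python3 -m inch '-.2 0 0 0 0 0 0;-.2 0 0 0 0 0 0;-.2 0 0 0 0 0 0;-.2 0 0 0 0 0 0;-.1 0 0 -.01 0 0 0;-.1 0 0 -.025 0 0 0;-.1 0 0 -.03 0 0 0;-.1 0 0 -.04 0 0 0;-.1 0 0 -.04 0 0 0;-.1 0 0 -.03 0 0 0;-.1 0 0 0 0 0 0;-.1 0 0 0 0 0 0'
python3 - <<'E'
from h import *
p=ins2();cv2.imwrite("pics/w4.png",p[:,:,::-1]);ins()
p,d=snapshot("top");W=cloud(d,camera_model("top"));L=RS.inv().apply((W-C).reshape(-1,3))
m=(abs(L[:,0])<.05)&(L[:,1]>-.13)&(L[:,1]<-.04)&(L[:,2]>.12)&(L[:,2]<.25);print("cover",L[m].max(0))
P=rect(W,.03,.13,(.45,.6),(.14,.28));print("blow",P.mean(0))
E
```

```text
clock: 15.3
tool_pos: [0.4265, 0.0286, 0.2955]
eef_rot: [0.641, 0.767, 0.005, 0.001]
contact_force: [-0.0, -0.0, -1.3]
opening: 0.451
finger_force: 0.0
deck 3766 [-0.0001 -0.0005  0.0975] [-0.053  -0.062   0.0907] [0.053  0.062  0.1004]
(-0.025, -0.034) 57 lift mm 15.86
(-0.025, 0) 59 lift mm 16.26
(-0.025, 0.034) 60 lift mm 16.01
(0, -0.034) 55 lift mm 15.97
(0, 0) 56 lift mm 17.05
(0, 0.034) 62 lift mm 16.04
(0.025, -0.034) 57 lift mm 16.08
(0.025, 0) 49 lift mm 16.46
(0.025, 0.034) 60 lift mm 15.9
top 527 tilt x,y, z [-0.0089  0.0005  0.1144]
  deck 168 0.09793747217988534
wrist 2957 tilt x,y, z [-0.0013 -0.0032  0.1139]
  deck 856 0.09747318379747684
[-0.191  -0.0008  0.293 ] [-1.1112 -0.4228  0.3035] [-0.0712  0.0517  0.0227] 0.44696424810022106
cover [ 0.0472 -0.0659  0.2326]
blow [0.5455 0.1918 0.0574]
```

View pics/w4.png

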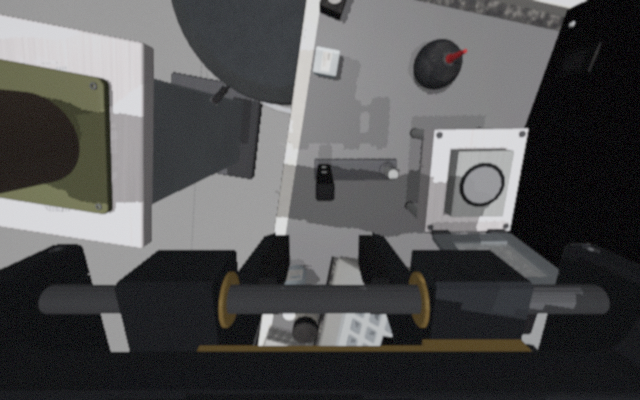

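The tool stands upright and free, with its pin at (393,172) clear of the deck. The insert is level at 16 mm lift, the cover stands open and the blower has not moved. I'll hand the job in.

```bash
python3 -c "
from plant import *
print(r.finish_job())"
```

```text
the job is handed in; nothing more can be done
None
```

The job is handed in at about 15.5 s: the cover stayed up on its own at about 90°, the insert sits level on the catches at 16 mm lift, and the tool stands upright in front, clear of the stand. I re-measured only the blower among the other things, and it had not moved.

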